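# Swing the guide bar of a labelling machine into line

### The job

Put the labelling machine's loose guide bar back: slide it along the bed without lifting it, keeping it skewed, until its forked end is fully home on the upright pivot post, then, with the fork staying on the post, swing the bar about the post past the spring catch until it lies against the stop bolt and the catch has sprung fully out behind it. How far out the stop bolt is set differs from day to day by up to 12 mm either way, so feel for it and push gently: never more than about 20 N on the post or on the stop and its catch. Leave the jars, bottles, label roll and screwdriver where they are, and let go of the bar at the end.

Things in the scene. Friction and masses are not known exactly. Their poses are not given: they have to be found in the camera images.
- bed: aluminium machine bed, fixed, 390 x 315 x 12 thick. Origin: under the pivot post, on the underside (table height). x: home line of the bar, from post to stop (roughly to the robot's left); y: across it, towards the side (roughly the robot's) where the bar starts; z up. The plate spans x -70 to 320, y -115 to 200
- post: upright steel pivot post on the bed, fixed, 12 diameter, 42 high above the bed's top; origin: centre of its foot on the bed's top
- stop: stop unit at the end of the home line. Origin and axes: the bed's, 12 higher (at the post's foot). A dark foot carries a blue carriage, 32 high, with the steel stop bolt and the orange spring catch. Bolt and catch together are set at an unknown offset d, -12 to +12 along y (to suit the jars; not measured, perhaps seen by eye), and do not yield in y. Behind the catch a blue block reaches x 301
- bolt_mid (a point): where the tip of the stop bolt is for d = 0: bed x 240, y -15, 16 above the bed's top; fixed on the bed, true tip at y -15 + d. The bolt is 16 diameter, along y; the bar's side must come to lie against its tip, so the bar's middle line at its free end is then at bed y = d
- catch_mid (a point): inner corner of the orange catch for d = 0: bed x 245.5, y 17, mid-height 18 above the bed's top (catch 22 high); fixed on the bed, true y 17 + d. The catch's square back face is here, its sloping front spans y 22 + d to 35 + d. The home bar (30 wide) has 2 of play between bolt and catch; short of that, the catch rests on the bar's end face
- catch (a joint): orange spring catch, in m along the bed's x: 0 = fully out (as at the start), grows as the bar's end pushes it back, about 4.5 mm; stays so for about 30 mm of the end's travel and snaps to 0 when the bar is home. Spring 1.5 N at 0, 0.3 N more per mm; climbing its slope takes about 3 to 5 N at the bar's end, sliding past then about 1 N
- bar: loose aluminium guide bar lying on the bed, 30 wide, 30 high, about 0.45 kg, green strip on top, 250 from origin to free end, balance point about 118 from origin. Origin: fork seat centre (on the post's axis when home), underside. x: along the bar to its free end; z up. At the start turned +0.38 to +0.55 rad from the bed's x, origin 40 to 75 along x and 15 to 45 along y of the bed
- fork (a point): the bar's origin point: fork seat centre, on the underside. The fork is a slot 15 wide, closed at bar x = +6 (where the post's side bears when home), open towards -x, straight to x = -10, then flared to about 24 wide at x = -25; prongs as high as the bar
- bar_end (a point): centre of the bar's free end, on the underside, 250 from the fork seat
- jar_a: spice jar, 58 dia x 62 high, standing on the bed beyond the bar's home line, about 100 along x and -77 along y of the bed; bystander, leave alone. Origin: centre of underside
- jar_b: same jar, standing on the bed near the post on the robot's side, about -25 along x and 140 along y of the bed; bystander
- jar_c: same jar on the table left of the bed; bystander
- bottle_a: glass bottle, green cap, 60 dia x 190 high, right of the bed; bystander
- bottle_b: glass bottle, green cap, 60 dia x 190 high, right of the bed; bystander
- label_roll: paper label roll standing on its flat side, 90 dia x 50 high, right of the bed; bystander
- screwdriver: screwdriver lying on the table left of the bed; bystander

How it is judged:
On the way, in this order (a step that is already met when the one before it is completed fails the run):
1. the fork is home on the post (within 4 mm) while the bar is still skewed (free end more than 70 mm from the home line) (horizontal distance between fork and post below 0.004 m and y of bar_end in the frame of bed above 0.07 m), for 0.2 s.
2. with the fork on the post (within 5 mm), the bar's end presses the spring catch back by more than 2.5 mm (horizontal distance between fork and post below 0.005 m and value of joint catch above 0.0025 m), for 0.05 s.
At the end, for the whole second after the job is handed in: The fork is home on the post (seat centre within 4 mm of the post's axis), the bar lies flat on the bed and at rest, its free end within 18 mm of the home line (wherever the stop is set) behind the catch, and the catch has sprung out again (within 1 mm) (horizontal distance between fork and post below 0.004 m and y of bar_end in the frame of bed between -0.018 and 0.018 m and value of joint catch below 0.001 m and angle between bar's own z axis and vertical below 0.03 rad and z of fork in the frame of bed below 0.015 m and linear speed of bar below 0.01 m/s); the robot touches nothing.
It fails at once if the bar pressed harder than 20 N against the stop or its catch (contact force between bar and stop above 20 N).
It fails at once if the bar pressed harder than 20 N against the post (contact force between bar and post above 20 N).
It fails at once if the bar lifted off the bed by more than 10 mm at either end (z of any of fork, bar_end in the frame of bed above 0.022 m).
It fails at once if the bar swung towards its line (free end within 50 mm) with the fork more than 12 mm off the post (y of bar_end in the frame of bed below 0.05 m and horizontal distance between fork and post above 0.012 m).
It fails at once if a jar, bottle, the label roll or the screwdriver moved by more than 20 mm (distance of any of jar_a, jar_b, jar_c, bottle_a, bottle_b, label_roll, screwdriver from where it was at the start of the episode above 0.02 m).
It also fails if it takes over 72 s, if anything falls off the work surface, if the arm or the gripper's body presses on something with over 40 N, if the wrist force passes 120 N, or if a joint passes its speed limit or range.

### The arm

A 6-joint arm with a two-finger parallel gripper is mounted at the origin on the work surface. World frame = base frame: x ahead of the robot, y to its left, z up, the work surface at z = 0. Lengths are in m, angles in rad, forces in N, time in s.
With the tool pointing down it reaches from about 0.3 to 0.775 m from the base axis. Payload 14.6 kg.
Tool frame: the origin (TCP) lies at the very end of the fingers, on their centre line; the grasp point (between the pads) lies 19 mm behind it; x points along the fingers, z is the direction in which the jaws open and shut, and the axes are right-handed (so a half turn about x gives the same grasp; the last joint's range is limited). The gripper opens to 94 mm and grips with 3 to 60 N. Pads are 16 mm wide; open, the fingers measure 119 mm over their backs; the gripper's body (75 mm by 177 mm) begins 78 mm behind the grasp point.
Start: joints at [1.234, 0.3, 1.521, -0, 1.321, -0.067], TCP at [0.147, 0.53, 0.205] pointing down, gripper open.
Joint ranges: [-3.03, 3.03], [-0.79, 2.21], [0.23, 2.52], [-1.04, 4.18], [0, 3.07], [-2.55, 2.55]. Speed limits (rad/s): [2.22, 2.22, 2.57, 3.14, 3.14, 3.14].

### API

Orientations are given as [roll, pitch, yaw] about the fixed x, y, z axes, in that order (R = Rz(yaw) Ry(pitch) Rx(roll)).
In Python, from station import ctrl gives the robot as it stands. The module is installed in compiled form; this text tells all that it offers.
- The arm moves only by the tool servo_tool, never from a script. Its argument "motion" is one flat list of numbers, 4 for each row, row after row: the shift along the tool's x, y, z in mm, then the turn about the tool's x in degrees. In form: [dx, dy, dz, roll, dx, dy, dz, roll, ...]. A call has 1 to 20 rows; each row is the pose to reach, as a shift and turn from the pose commanded when the call began, along the tool's axes at that moment; what a row does not reach only later rows make up. A row lasts 1/8 s, in which the tool goes at most 62.5 mm and 10.7 degrees, less where a joint would pass 70% of its speed; a pose out of reach is approached as far as the arm can. A call with a gripper value outside its range is refused whole. "gripper" is the opening, from 0 (shut) to 1 (fully open), set as the call begins (left out, the last holds). The fingers move at their own pace and stop on an object; "force" is the grip in N (left out, the last holds). Time passes only in rows, so rows that repeat a pose let the fingers close. It gives the time, the measured TCP pose, the force and the opening at its end, in the units of the state.
- ctrl.get_obs(): the state, without advancing time (a new reading comes with each control period).
- ctrl.camera(name): name is "scene" or "top" or "wrist"; returns a dict with "color" (480x640x3 uint8, red, green, blue), "z_map" (480x640 float32, m along the optical axis (not along the pixel's ray), 0 where there is no reading), "fx", "fy", "cx", "cy" (pixels), "dist_coeffs" ([k1, k2, p1, p2, k3] as OpenCV has them; the pictures are not rectified), "rvec" (rotation vector, rad) and "tvec" (3), from world to camera coordinates, as OpenCV has them. Camera axes: x right, y down, z forward; pixel columns grow to the right and rows downward; lengths in m; the calibration is good to about 2 mm. A picture is of the moment at which its call begins.
- ctrl.hand_in(): hands the job in, once; it reports no verdict.
The state is a dict: "time_s": time; "qpos": joint angles; "joint_vel": joint speeds; "tau": joint torques, N m; "ee_pos": TCP position; "eef_rot": TCP orientation; "force": force on the tool from outside, world axes, zero at the start; "moment": the same for the moment, N m; "grip_width": finger opening in m.
Only numpy, scipy, OpenCV 4.12 (cv2) and the standard library are available. Lean on these libraries where they do the work, as an engineer would, in place of code of your own. Each camera call takes 0.05 s, during which the arm holds its last target.

## Working session

There is one attempt and no reset: what is moved stays moved. The work goes in short steps, Python scripts to look and compute and a tool call to move; the robot and the scene stay as the last step left them, time stands still between calls to the robot, and variables do not carry over. Pictures are saved under pics/ and viewed, and the job is handed in when it is done.

Besides the shell and the picture viewer there is one more tool, called after "Emit:" in YAML: its name, and indented under it one key for each argument. servo_tool: Moves the arm, as the interface text tells. Its arguments: {"type":"object","properties":{"motion":{"type":"array","items":{"type":"number"}},"gripper":{"type":"number"},"force":{"type":"number"}},"required":["motion"]}

```bash
mkdir -p pics; cat > h.py <<'E'
import numpy as np, cv2
from station import ctrl
from scipy.spatial.transform import Rotation as R
def shot(n,f):
    c=ctrl.camera(n); cv2.imwrite('pics/'+f,c['color'][:,:,::-1]); np.savez('pics/'+f+'.npz',**{k:np.array(v) for k,v in c.items()}); return c
def ray(c,uv,z):
    uv=np.array(uv,float).reshape(-1,1,2)
    K=np.array([[c['fx'],0,c['cx']],[0,c['fy'],c['cy']],[0,0,1.]])
    p=cv2.undistortPoints(uv,K,np.array(c['dist_coeffs'],float)).reshape(-1,2)
    M=cv2.Rodrigues(np.array(c['rvec'],float))[0];t=np.array(c['tvec'],float).ravel()
    o=-M.T@t; d=np.c_[p,np.ones(len(p))]@M
    return o+d*((z-o[2])/d[:,2])[:,None]
def proj(c,P):
    K=np.array([[c['fx'],0,c['cx']],[0,c['fy'],c['cy']],[0,0,1.]])
    return cv2.projectPoints(np.array(P,float).reshape(-1,1,3),np.array(c['rvec'],float),np.array(c['tvec'],float),K,np.array(c['dist_coeffs'],float))[0].reshape(-1,2)
E
python3 - <<'E'
from h import *
print(ctrl.get_obs())
for n in ['top','scene','wrist']: c=shot(n,n+'0.png'); print(n,c['fx'],c['rvec'],c['tvec'],c['dist_coeffs'])
E
```

```text
{'time_s': 0.0, 'qpos': array([ 1.23440443e+00,  3.00506010e-01,  1.52157815e+00,  3.19298615e-06,
        1.32068385e+00, -6.65818332e-02]), 'joint_vel': array([ 0.00166267, -0.00091315,  0.00073789,  0.00294134,  0.00028904,
        0.00090646]), 'tau': array([ 1.47362234e-04, -5.31819606e+01, -3.52742851e+01,  7.08467513e-02,
        2.43756291e-02, -1.14891336e-04]), 'ee_pos': array([0.14650861, 0.52985978, 0.20486842]), 'eef_rot': array([ 3.07237955,  1.56962096, -1.90982029]), 'force': array([-0.78751917, -0.06490502,  0.36121087]), 'moment': array([-0.04404751, -0.00092748, -0.04548586]), 'grip_width': 0.09413889383882905}
top 598.6538302829233 [ 2.17673131 -2.1943078   0.05430964] [0.00220671 0.51280041 1.37718246] [0.0037915 0.        0.        0.        0.       ]
scene 476.90510554641975 [ 1.41506029  2.24331673 -0.81065963] [ 0.23260548 -0.31237505  1.3421733 ] [-0.04740907  0.          0.          0.          0.        ]
wrist 365.9874500526266 [-2.32760645 -1.77164283 -0.22962758] [-0.55004782 -0.02669937  0.39063037] [-0.04481832  0.          0.          0.          0.        ]
```

View pics/top0.png

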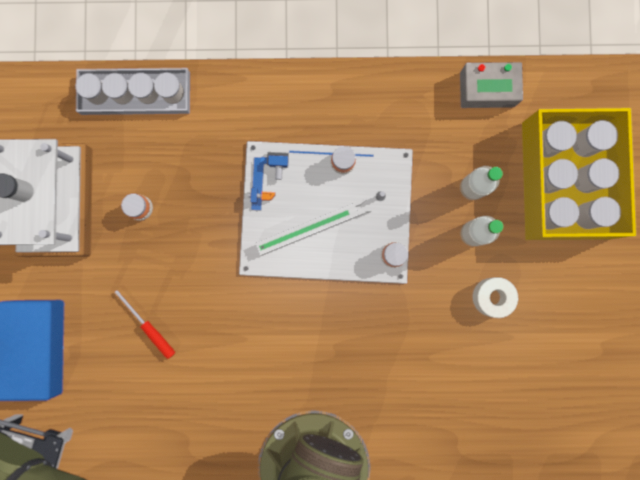

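View pics/scene0.png

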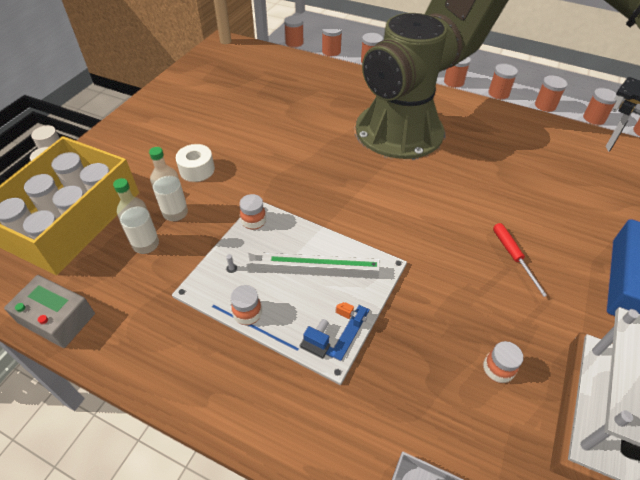

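View pics/wrist0.png

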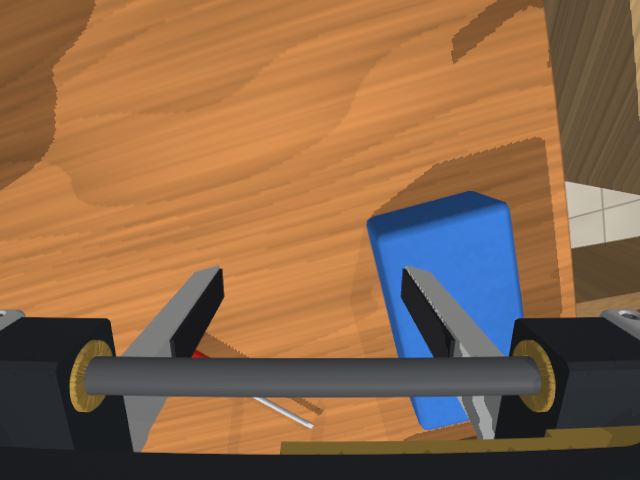

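```bash
cat >> h.py <<'E'
def cloud(c):
    v,u=np.mgrid[0:480,0:640]
    K=np.array([[c['fx'],0,c['cx']],[0,c['fy'],c['cy']],[0,0,1.]])
    p=cv2.undistortPoints(np.stack([u,v],-1).reshape(-1,1,2).astype(float),K,np.array(c['dist_coeffs'],float)).reshape(-1,2)
    z=c['z_map'].reshape(-1,1); M=cv2.Rodrigues(np.array(c['rvec'],float))[0];t=np.array(c['tvec'],float).ravel()
    P=(np.c_[p*z,z]-t)@M; P[z[:,0]==0]=np.nan
    return P.reshape(480,640,3)
E
python3 - <<'E'
from h import *
for n in ['top','scene']:
    c=dict(np.load(f'pics/{n}0.png.npz')); c={k:(v if v.ndim else v.item()) for k,v in c.items()}
    P=cloud(c); col=c['color'].astype(int); hsv=cv2.cvtColor(c['color'],cv2.COLOR_RGB2HSV)
    X,Y,Z=P[...,0],P[...,1],P[...,2]
    roi=(X>0.3)&(X<0.8)&(Y>-0.3)&(Y<0.35)
    # bed outline: low saturation & z ~12
    print(n,'Z hist near bed',[ (round(z,3),int((roi&(abs(Z-z)<.002)).sum())) for z in np.arange(0,.08,.004)])
    m=(roi&(Z>0.006)&(Z<.08)).astype(np.uint8)
    m=cv2.morphologyEx(m,cv2.MORPH_OPEN,np.ones((5,5)))
    cs,_=cv2.findContours(m,cv2.RETR_EXTERNAL,cv2.CHAIN_APPROX_NONE)
    k=max(cs,key=cv2.contourArea); ap=cv2.approxPolyDP(k,6,True)[:,0]; print('bed px',ap.tolist()); print(ray(c,ap,.012)[:,:2].round(4).tolist())
    g=roi&(hsv[...,0]>50)&(hsv[...,0]<80)&(hsv[...,1]>100)
    pts=np.argwhere(g)[:,::-1].astype(np.float32); w=ray(c,pts,.042)[:,:2]
    r=cv2.minAreaRect((w*1000).astype(np.float32)); print('green',len(pts),r, np.median(Z[g]))
    b=(roi&(abs(Z-.042)<.006)).astype(np.uint8)
    cs,_=cv2.findContours(b,cv2.RETR_EXTERNAL,cv2.CHAIN_APPROX_NONE)
    for k in cs:
        if cv2.contourArea(k)>15:
            w=(ray(c,k[:,0],.042)[:,:2]*1000).astype(np.float32); print('z42',k[:,0].mean(0),cv2.minAreaRect(w))
    for nm,lo,hi in [('orange',8,16),('blue',100,125)]:
        q=roi&(hsv[...,0]>=lo)&(hsv[...,0]<=hi)&(hsv[...,1]>190)&(Z>.02)
        if q.sum(): print(nm,q.sum(),np.argwhere(q).min(0),np.argwhere(q).max(0),P[q].min(0),P[q].max(0))
    c2=c['color'][:,:,::-1]
    im=c2[135:290,230:420] if n=='top' else c2[185:385,165:415]
    cv2.imwrite(f'pics/{n}0z.png',cv2.resize(im,None,fx=3.0 if n!='top' else 3.8,fy=3.0 if n!='top' else 3.8,interpolation=cv2.INTER_CUBIC))
E
```

```text
top Z hist near bed [(np.float64(0.0), 17112), (np.float64(0.004), 6356), (np.float64(0.008), 6271), (np.float64(0.012), 8852), (np.float64(0.016), 2865), (np.float64(0.02), 367), (np.float64(0.024), 129), (np.float64(0.028), 68), (np.float64(0.032), 106), (np.float64(0.036), 351), (np.float64(0.04), 939), (np.float64(0.044), 670), (np.float64(0.048), 154), (np.float64(0.052), 31), (np.float64(0.056), 17), (np.float64(0.06), 8), (np.float64(0.064), 11), (np.float64(0.068), 126), (np.float64(0.072), 413), (np.float64(0.076), 254)]
bed px [[249, 144], [253, 172], [245, 176], [251, 184], [244, 213], [265, 219], [243, 216], [243, 229], [259, 230], [249, 239], [242, 231], [241, 250], [254, 246], [240, 274], [256, 274], [249, 264], [260, 255], [263, 275], [294, 276], [305, 264], [312, 271], [303, 277], [335, 270], [344, 279], [340, 271], [349, 269], [346, 279], [363, 280], [366, 266], [366, 280], [388, 269], [391, 281], [406, 282], [407, 250], [396, 225], [408, 225], [409, 211], [395, 213], [396, 224], [377, 220], [383, 232], [364, 237], [355, 217], [391, 216], [387, 206], [374, 206], [385
[... 3803 characters left out ...]
88), (20.219419479370117, 35.1262321472168), 86.83027648925781)
z42 [345.20454545 307.81818182] ((627.4542846679688, 101.85621643066406), (34.801910400390625, 22.204608917236328), 88.28044891357422)
z42 [246.93684211 312.34736842] ((716.5932006835938, -63.83516311645508), (34.243133544921875, 57.98222732543945), 47.73572540283203)
z42 [307.86900958 261.4313099 ] ((555.3448486328125, -4.5184326171875), (37.09160614013672, 273.94207763671875), 21.304616928100586)
z42 [253.36986301 217.64383562] ((499.3168029785156, -177.99221801757812), (36.683929443359375, 57.78369903564453), 42.55320358276367)
orange 94 [304 337] [317 352] [0.61758481 0.0872244  0.02383455] [0.63644937 0.11419588 0.04489765]
```

View pics/top0z.png

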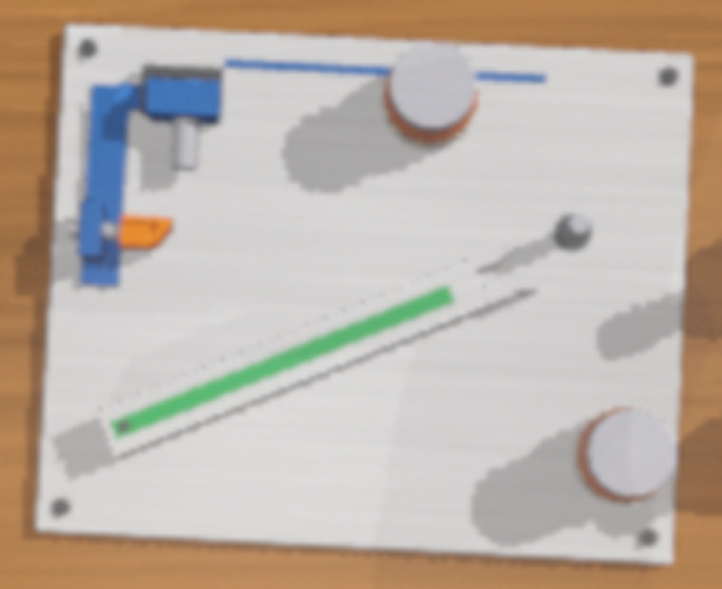

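View pics/scene0z.png

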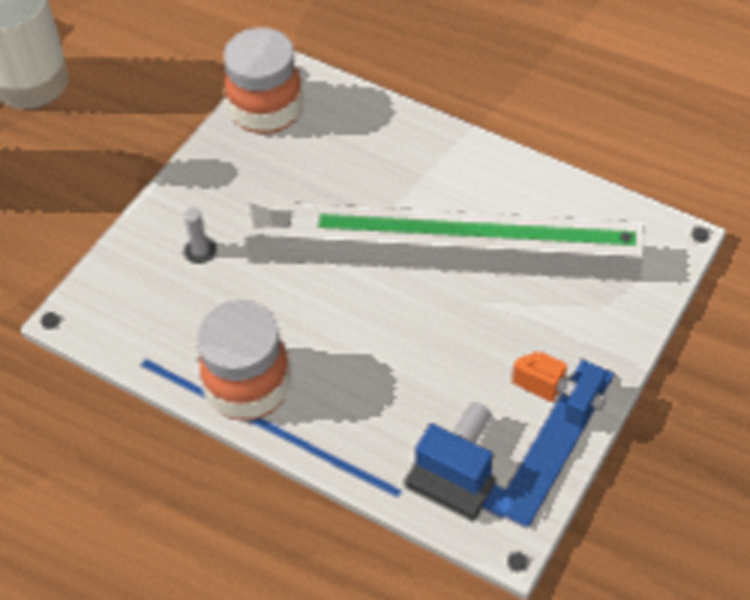

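```bash
cat >> h.py <<'E'
def move_to(xyz,jawdeg,o=None):
    """tool-frame shift (mm) and roll (deg) to reach TCP xyz, with jaw direction at world angle jawdeg (mod 180)"""
    o=o or ctrl.get_obs(); Rm=R.from_euler('xyz',o['eef_rot']).as_matrix()
    d=Rm.T@(np.array(xyz)-o['ee_pos'])*1000
    zt=Rm[:,2]; cur=np.degrees(np.arctan2(zt[1],zt[0]))
    dl=(jawdeg-cur+90)%180-90
    return d.round(1), round(-dl,2), Rm.round(3)   # tool x down -> roll = -yaw
E
python3 - <<'E'
from h import *
c=dict(np.load('pics/top0.png.npz')); c={k:(v if v.ndim else v.item()) for k,v in c.items()}
z=lambda a:np.array(a)/3.8+[230,135]-0.37
print('corners',ray(c,z([(66,24),(693,55),(672,563),(37,531)]),.012)[:,:2].round(4))
print('post foot',ray(c,z([(572,232)]),.013)[:,:2],'top',ray(c,z([(579,224)]),.054)[:,:2])
print('catch tip?',ray(c,z([(120,247),(147,247),(173,218),(120,216)]),.041)[:,:2])
print('bolt tip',ray(c,z([(186,168)]),.028)[:,:2])
print(move_to([.534,.040,.16],21.65))
E
```

```text
corners [[ 0.7568  0.1504]
 [ 0.7334 -0.2378]
 [ 0.4201 -0.2195]
 [ 0.4426  0.1686]]
post foot [[ 0.62379189 -0.16136381]] top [[ 0.62281871 -0.16134509]]
catch tip? [[0.61327384 0.11443167]
 [0.61312462 0.09810593]
 [0.6306208  0.08231805]
 [0.63213619 0.11438253]]
bolt tip [[0.66323644 0.07518759]]
(array([  45.3, -504. , -368.9]), np.float64(52.9), array([[-0.   , -0.964,  0.266],
       [-0.001,  0.266,  0.964],
       [-1.   ,  0.   , -0.001]]))
```

Emit:
servo_tool:
  motion: [2,-25,-18,2.5,6,-75,-55,8,10,-130,-95,13.5,15,-185,-135,19,20,-240,-175,25,25,-295,-215,31,30,-350,-255,36.5,35,-400,-293,42,40,-450,-330,47,44,-485,-355,51,45,-500,-366,52.5,45,-504,-369,52.9,45,-504,-369,52.9,45,-504,-369,52.9]
  gripper: 0.75

```text
time_s: 1.9
ee_pos: [0.5335, 0.0411, 0.1606]
eef_rot: [0.117, 1.571, 0.496]
force: [0.1, -0.3, 0.3]
grip_width: 0.0704
```

```bash
python3 - <<'E'
from h import *
o=ctrl.get_obs(); print(o['time_s'],o['ee_pos'],o['grip_width'],o['force'],move_to(o['ee_pos'],21.65)[1])
c=shot('wrist','wrist1.png')
P=cloud(c);print(c['tvec'])
M=cv2.Rodrigues(np.array(c['rvec'],float))[0]; print('cam',-M.T@np.array(c['tvec']).ravel(), M[2])
shot('top','top1.png')
E
```

```text
1.9 [0.53353923 0.04110478 0.16063479] 0.07039860919833939 [ 0.11872216 -0.25170533  0.28691354] 0.08
[-0.51120248 -0.16878053  0.30622756]
cam [0.50613827 0.11100381 0.33925266] [ 0.09511786 -0.23913905 -0.96631522]
```

View pics/wrist1.png

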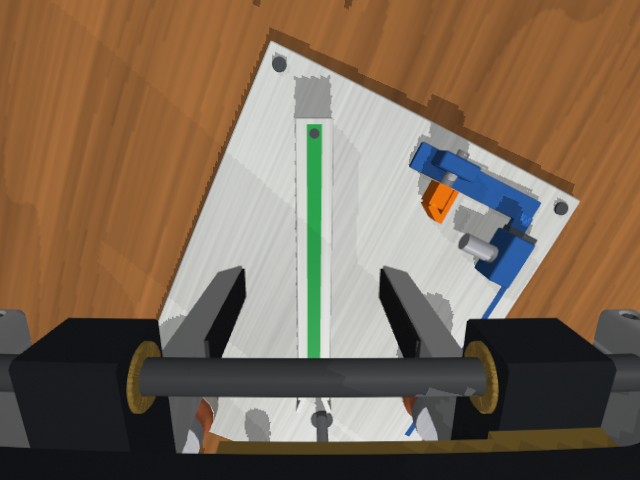

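```bash
python3 - <<'E'
from h import *
c=dict(np.load('pics/wrist1.png.npz')); im=c['color'][:,:,::-1]
a=cv2.resize(im[390:450,270:370],None,fx=6,fy=6,interpolation=cv2.INTER_CUBIC); b=cv2.resize(im[130:270,400:550],None,fx=4,fy=4,interpolation=cv2.INTER_CUBIC)
cv2.imwrite('pics/a.png',a);cv2.imwrite('pics/b.png',b)
cc={k:(v if v.ndim else v.item()) for k,v in c.items()}
hsv=cv2.cvtColor(c['color'],cv2.COLOR_RGB2HSV); g=(hsv[...,0]>50)&(hsv[...,0]<80)&(hsv[...,1]>100); g[355:]=0
p=np.argwhere(g)[:,::-1]; w=ray(cc,p,.042)[:,:2]*1000
r=cv2.minAreaRect(w.astype(np.float32)); print(r)
l=cv2.fitLine(w.astype(np.float32),cv2.DIST_L2,0,.01,.01).ravel(); print('angle',np.degrees(np.arctan2(l[1],l[0])),l[2:])
print('end',ray(cc,[(297,118),(331,118)],.042)[:,:2]*1000)
E
```

```text
((541.7941284179688, 25.046051025390625), (11.350704193115234, 204.20895385742188), 21.642213821411133)
angle -68.2755 [538.83276   32.386642]
end [[490.19504039 119.25297776]
 [514.79270229 129.06108455]]
```

View pics/a.png

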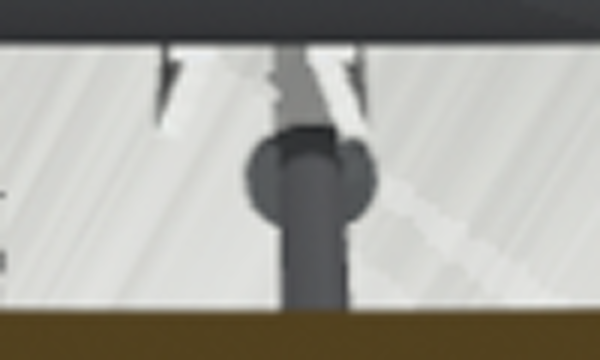

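View pics/b.png

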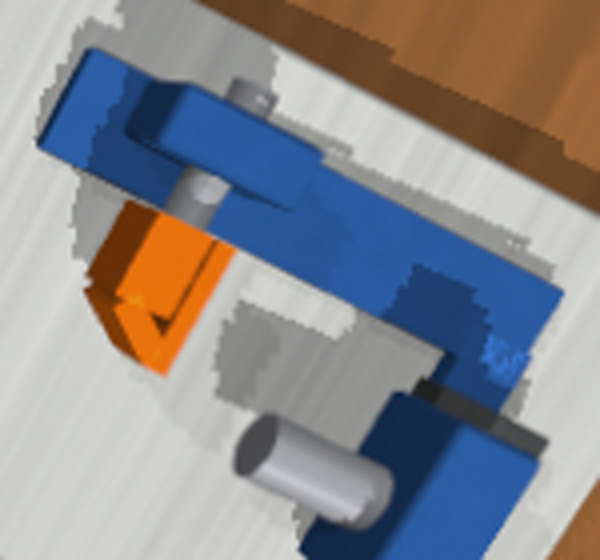

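```bash
python3 - <<'E'
from h import *
c=dict(np.load('pics/wrist1.png.npz')); c={k:(v if v.ndim else v.item()) for k,v in c.items()}
d=np.array([np.cos(np.radians(111.7)),np.sin(np.radians(111.7))]); n=np.array([-d[1],d[0]])
q=lambda P:(round((P-np.array([538.83,32.39]))@n,2),round((P-np.array([502.5,124.2]))@d+250,1))
for nm,uv,z in [('foot',(322,420),.013),('tipL',(297,411.5),.042),('tipR',(330.5,411.5),.042),('tipL0',(297,411.5),.012),('tipR0',(330.5,411.5),.012)]:
    P=ray(c,[uv],z)[0,:2]*1000; print(nm,P.round(1),'lat,along',q(P))
print('top est',q(np.array([623,-161.3])))
# bed frame d estimate
o=np.array([623,-161.2]); 
# bed corners in wrist
for nm,uv in [('c1',(270,40)),('c2',(579,202))]: print(nm,ray(c,[uv],.012)[0,:2]*1000)
print('bolt tip',ray(c,[(400+257/4,130+445/4)],.028)[0]*1000)
print('catch tip top',ray(c,[(400+155/4,130+325/4)],.041)[0]*1000,ray(c,[(400+232/4,130+250/4)],.041)[0]*1000)
print(move_to([534.2-170*0,0,0],21.7)[1])
g=np.array([595,-108.1])+170*d; print('grasp',g,move_to([g[0]/1e3,g[1]/1e3,.019],21.7)[:2])
E
```

```text
foot [ 625.9 -160.3] lat,along (np.float64(-9.6), np.float64(-60.0))
tipL [ 588.6 -135.8] lat,along (np.float64(15.92), np.float64(-23.4))
tipR [ 619.1 -123.7] lat,along (np.float64(-16.85), np.float64(-23.4))
tipL0 [ 597.  -160.7] lat,along (np.float64(17.39), np.float64(-49.7))
tipR0 [ 630.5 -147.4] lat,along (np.float64(-18.69), np.float64(-49.6))
top est (np.float64(-6.59), np.float64(-59.8))
c1 [445.57056655 169.6133645 ]
c2 [757.4152624  149.44643206]
bolt tip [665.76777033  77.25179525  28.        ]
catch tip top [626.78290331  93.86190105  41.        ] [634.58914111 113.98688296  41.        ]
0.02
grasp [532.14305126  49.85253716] (array([141.7,   8.8,   1.8]), np.float64(0.02))
```

Emit:
servo_tool:
  motion: [20,4,1,0,60,8.8,1.8,0,100,8.8,1.8,0,130,8.8,1.8,0,140,8.8,1.8,0,143.5,8.8,1.8,0,143.5,8.8,1.8,0,143.5,8.8,1.8,0]
  gripper: 0.6

```text
time_s: 3.0
ee_pos: [0.5329, 0.049, 0.0179]
eef_rot: [-0.365, 1.569, 0.013]
force: [-0.0, 0.3, 0.3]
grip_width: 0.0564
```

Emit:
servo_tool:
  motion: [0,0,0,0,0,0,0,0,0,0,0,0,0,0,0,0,0,0,0,0,0,0,0,0,0,0,0,0]
  gripper: 0.2
  force: 12

```text
time_s: 3.88
ee_pos: [0.5325, 0.0489, 0.017]
eef_rot: [-1.088, 1.571, -0.711]
force: [-1.2, -0.1, 3.6]
grip_width: 0.03
```

```bash
python3 - <<'E'
from h import *
o=ctrl.get_obs(); print(o)
c=shot('wrist','wrist2.png'); 
cv2.imwrite('pics/w2.png',c['color'][:,:,::-1])
M=R.from_euler('xyz',o['eef_rot']).as_matrix(); print(M.round(4))
E
```

```text
{'time_s': 3.875, 'qpos': array([ 2.31350713e-02,  5.01405538e-01,  1.72581791e+00, -4.17641027e-05,
        9.14332527e-01, -3.54529991e-01]), 'joint_vel': array([-2.82273030e-04, -2.02830078e-04,  3.97916157e-04,  1.77834587e-03,
       -3.56332308e-05,  1.04477436e-03]), 'tau': array([ 1.71420453e-01, -5.50798810e+01, -2.71797180e+01,  9.67983110e-02,
       -3.45085524e-01, -4.77533718e-02]), 'ee_pos': array([0.53245474, 0.04892142, 0.01704428]), 'eef_rot': array([-1.08846323,  1.57074693, -0.71077268]), 'force': array([-1.23617429, -0.12157948,  3.55012086]), 'moment': array([-0.09467928,  0.32551705, -0.06806248]), 'grip_width': 0.02996609040320836}
[[ 0.     -0.3688  0.9295]
 [-0.      0.9295  0.3688]
 [-1.     -0.      0.    ]]
```

View pics/wrist2.png

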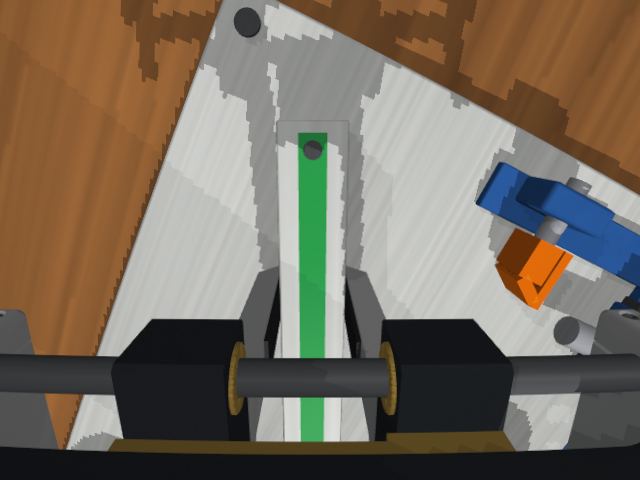

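Emit:
servo_tool:
  motion: [0,-2,1,0,0,-5,3,0,0,-9,5,0,0,-14,7,0,0,-18,8,0,0,-20,8,0,0,-20,8,0,0,-20,8,0]

```text
time_s: 4.92
ee_pos: [0.5476, 0.0331, 0.017]
eef_rot: [-0.762, 1.57, -0.385]
force: [2.4, 0.2, 2.2]
grip_width: 0.0299
```

```bash
python3 - <<'E'
from h import *
o=ctrl.get_obs(); print(o['force'],o['moment'],o['ee_pos'],o['grip_width'])
c=shot('scene','scene3.png');c2=shot('top','top3.png')
cv2.imwrite('pics/s3z.png',cv2.resize(c['color'][225:315,205:305,::-1],None,fx=6,fy=6,interpolation=cv2.INTER_CUBIC))
cv2.imwrite('pics/t3z.png',cv2.resize(c2['color'][170:250,310:410,::-1],None,fx=6,fy=6,interpolation=cv2.INTER_CUBIC))
E
```

```text
[2.3805789  0.15918475 2.15666389] [-0.08248051 -0.38597602 -0.02861724] [0.5476157  0.03306798 0.01703177] 0.029935272702872717
```

View pics/s3z.png

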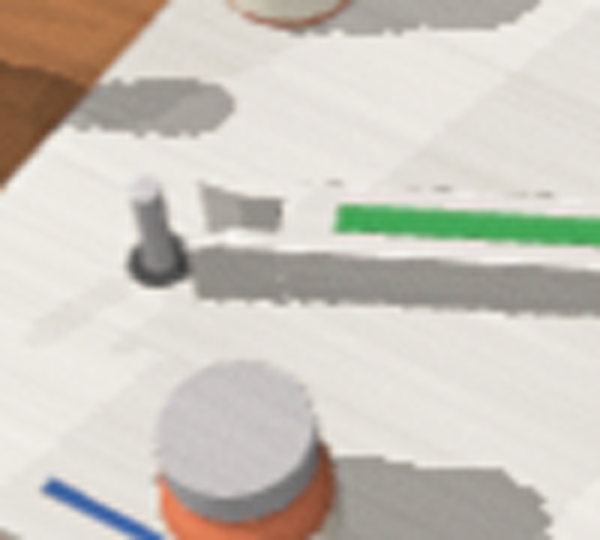

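View pics/t3z.png

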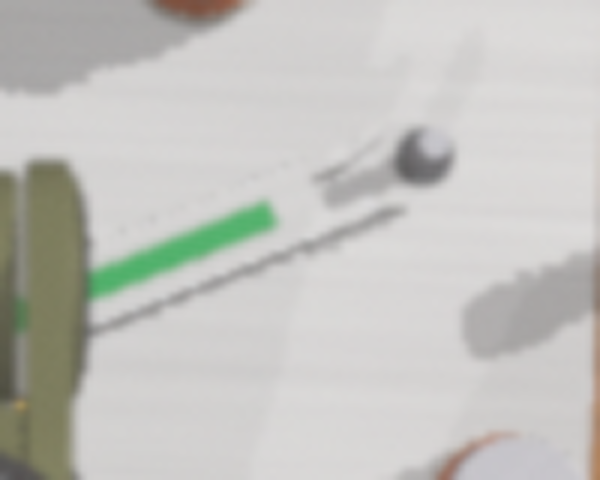

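```bash
cat >> h.py <<'E'
def load(f):
    c=dict(np.load('pics/'+f+'.npz')); return {k:(v if v.ndim else v.item()) for k,v in c.items()}
def strip(c,ref=None):
    hsv=cv2.cvtColor(c['color'],cv2.COLOR_RGB2HSV); P=cloud(c); g=(hsv[...,0]>50)&(hsv[...,0]<80)&(hsv[...,1]>100)&(P[...,0]>.4)&(P[...,0]<.8)&(abs(P[...,1])<.25)&(P[...,2]<.06)
    p=np.argwhere(g)[:,::-1]; w=(ray(c,p,.042)[:,:2]*1000).astype(np.float32)
    # weight-free line fit
    l=cv2.fitLine(w,cv2.DIST_HUBER,0,.01,.01).ravel(); d=l[:2]*(1 if l[1]>0 else -1); return np.degrees(np.arctan2(d[1],d[0])),l[2:],w,d
E
python3 - <<'E'
from h import *
for f in ['top0.png','scene0.png']:
    a,p,w,d=strip(load(f)); s=(w-p)@d; print(f,a,p,s.min(),s.max())
for f,uv,foot in [('top3.png',(310+434/6,170+143/6),(310+423/6,170+157/6)),('scene3.png',(205+147/6,225+188/6),(205+158/6,225+260/6))]:
    c=load(f); a,p,w,d=strip(c); n=np.array([-d[1],d[0]])
    t=ray(c,[uv],.054)[0,:2]*1000; ft=ray(c,[foot],.0125)[0,:2]*1000
    s=(w-p)@d
    print(f,a,'post top',t,'foot',ft,'lat',(t-p)@n,(ft-p)@n,'strip min to post',((t-p)@d-s.min()))
E
```

```text
top0.png 111.81824 [544.1482    13.557292] -103.14392 102.728134
scene0.png 111.58047 [544.40643   14.644721] -106.03558 110.91739
top3.png 111.479095 post top [ 622.22657584 -162.09580377] foot [ 622.71466538 -162.20229321] lat 0.3938776839445518 -0.02132224161365009 strip min to post -67.99167726314248
scene3.png 111.370544 post top [ 624.51377462 -159.93780769] foot [ 625.34200262 -161.55640758] lat -2.1495559926450385 -2.3310229601314187 strip min to post -65.98933447831124
```

Emit:
servo_tool:
  motion: [0,-2,0.5,0,0,-5,1,0,0,-9,1,0,0,-13,1,0,0,-17,1,0,0,-20,1,0,0,-22,1,0,0,-22,1,0]

```text
time_s: 6.02
ee_pos: [0.5561, 0.0134, 0.017]
eef_rot: [2.156, 1.57, 2.534]
force: [-1.4, 1.4, 6.1]
grip_width: 0.0298
```

Emit:
servo_tool:
  motion: [0,-2,0,0,0,-4,0,0,0,-6,0,0,0,-8,0,0,0,-9,0,0,0,-9,0,0]

```text
time_s: 6.78
ee_pos: [0.5594, 0.0052, 0.017]
eef_rot: [2.062, 1.57, 2.44]
force: [-1.4, 3.2, 5.6]
grip_width: 0.0299
```

```bash
python3 - <<'E'
from h import *
o=ctrl.get_obs(); print(o['force'],o['moment'],o['ee_pos'],o['grip_width'])
c=shot('scene','scene4.png');c2=shot('top','top4.png')
a=cv2.resize(c['color'][225:285,205:305,::-1],None,fx=6,fy=6,interpolation=cv2.INTER_CUBIC)
b=cv2.resize(c2['color'][180:220,330:430,::-1],None,fx=6,fy=6,interpolation=cv2.INTER_CUBIC)
cv2.imwrite('pics/m4.png',np.vstack([a[:350],b]))
print(strip(c)[:2],strip(c2)[:2])
E
```

```text
[-1.37408229  3.18929999  5.59653091] [0.54524472 0.19254411 0.00158192] [0.5593993  0.00519368 0.01702794] 0.029921964536098713
(np.float32(111.42266), array([578.2618  , -45.364014], dtype=float32)) (np.float32(112.05605), array([597.5285  , -95.645035], dtype=float32))
```

View pics/m4.png

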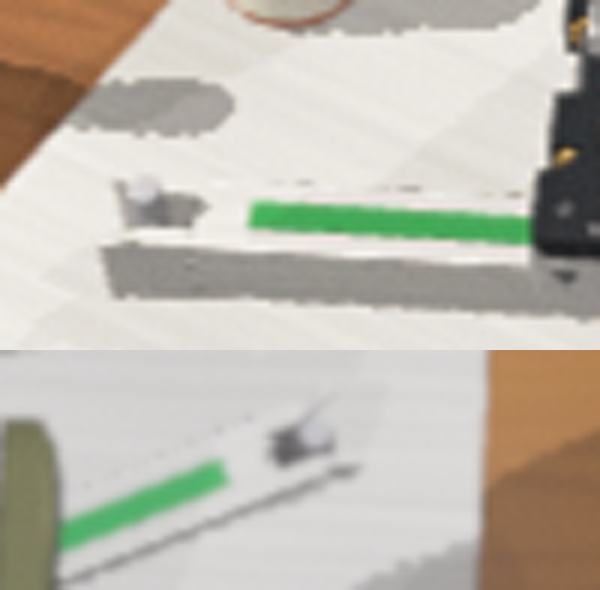

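Emit:
servo_tool:
  motion: [0,-1,0,0,0,-2,0,0,0,-3,0,0,0,-4,0,0,0,-5,0,0,0,-5,0,0]

```text
time_s: 7.62
ee_pos: [0.5612, 0.0006, 0.017]
eef_rot: [2.039, 1.57, 2.417]
force: [-1.9, 4.1, 5.0]
grip_width: 0.0298
```

Emit:
servo_tool:
  motion: [0,-0.7,0,0,0,-1.3,0,0,0,-2,0,0,0,-2,0,0]

```text
time_s: 8.12
ee_pos: [0.5619, -0.0012, 0.017]
eef_rot: [2.051, 1.57, 2.429]
force: [-2.0, 3.5, 5.1]
grip_width: 0.0294
```

Emit:
servo_tool:
  motion: [0,-0.5,0,0,0,-1,0,0,0,-1,0,0]

```text
time_s: 8.5
ee_pos: [0.5623, -0.0021, 0.017]
eef_rot: [2.029, 1.57, 2.407]
force: [-2.2, 4.6, 5.7]
grip_width: 0.0296
```

Emit:
servo_tool:
  motion: [0,-0.5,0,0,0,-1,0,0,0,-1,0,0]

```text
time_s: 8.88
ee_pos: [0.5627, -0.0031, 0.017]
eef_rot: [1.954, 1.57, 2.332]
force: [-1.7, 4.3, 5.1]
grip_width: 0.0302
```

```bash
python3 - <<'E'
from h import *
o=ctrl.get_obs(); print(o['force'],o['moment'],o['ee_pos'],o['grip_width'])
c=shot('scene','scene5.png');c2=shot('top','top5.png')
a=cv2.resize(c['color'][240:275,205:305,::-1],None,fx=7,fy=7,interpolation=cv2.INTER_CUBIC)
b=cv2.resize(c2['color'][180:220,330:430,::-1],None,fx=7,fy=7,interpolation=cv2.INTER_CUBIC)
cv2.imwrite('pics/m5.png',np.vstack([a,b]))
for x in (c,c2):
  A,p,w,d=strip(x); s=(w-p)@d; print(A,p+d*s.min(),A)
E
```

```text
[-1.73802928  4.25426692  5.06857765] [ 0.63520095  0.22666078 -0.07843807] [ 0.5627219  -0.0030892   0.01704373] 0.030207099484676602
111.34885 [ 613.75165 -136.17361] 111.34885
111.80436 [ 613.1004  -134.69138] 111.80436
```

View pics/m5.png

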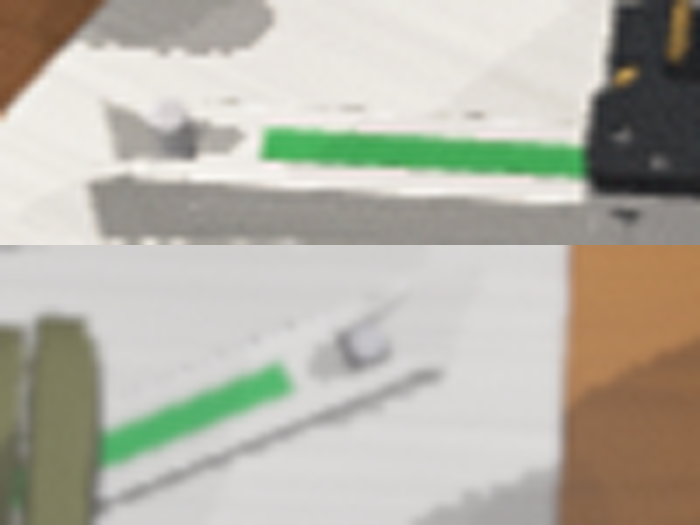

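Emit:
servo_tool:
  motion: [0,-0.5,0,0,0,-1,0,0,0,-1,0,0]

```text
time_s: 9.35
ee_pos: [0.5631, -0.004, 0.017]
eef_rot: [1.998, 1.57, 2.376]
force: [-2.3, 5.4, 6.7]
grip_width: 0.0302
```

Emit:
servo_tool:
  motion: [0,-0.5,0,0,0,-1,0,0,0,-1,0,0]

```text
time_s: 9.72
ee_pos: [0.5632, -0.0043, 0.017]
eef_rot: [1.914, 1.569, 2.292]
force: [-4.0, 9.1, 7.0]
grip_width: 0.03
```

Emit:
servo_tool:
  motion: [0,0.7,0,0,0,0.7,1.5,0.5,0,0.7,2.95,1,0,0.7,4.4,1.5,0,0.6,5.9,2,0,0.55,7.4,2.5,0,0.5,8.9,3,0,0.4,10.3,3.5,0,0.3,11.8,4,0,0.3,11.8,4]

```text
time_s: 10.98
ee_pos: [0.5738, -0.0005, 0.017]
eef_rot: [2.685, 1.569, 2.993]
force: [-5.4, 1.7, 9.1]
grip_width: 0.03
```

```bash
python3 - <<'E'
from h import *
o=ctrl.get_obs(); print(o['force'],o['moment'],o['ee_pos'],o['grip_width'])
M=R.from_euler('xyz',o['eef_rot']).as_matrix(); print(M.round(4), 'tool force',M.T@o['force'],'bar deg',np.degrees(np.arctan2(M[1,1],M[0,1])))
print('implied post',o['ee_pos'][:2]*1000-169.3*M[:2,1])
c=shot('scene','scene6.png');c2=shot('top','top6.png')
for x in (c,c2):
  A,p,w,d=strip(x); s=(w-p)@d; n=np.array([-d[1],d[0]]); print(A,p+d*(s.min()-28),'lat',(np.array([623.2,-161.2])-p)@n, ((o['ee_pos'][:2]*1000-p)@d)-s.min())
E
```

```text
[-5.38193496  1.71264898  9.13126239] [0.43441151 1.02573395 0.004786  ] [ 5.73806357e-01 -5.04709963e-04  1.70080941e-02] 0.030047606403511343
[[-1.90e-03 -3.03e-01  9.53e-01]
 [ 3.00e-04  9.53e-01  3.03e-01]
 [-1.00e+00  9.00e-04 -1.80e-03]] tool force [-9.12029522  3.27094085 -4.62595983] bar deg 107.64004868915346
implied post [ 625.11034554 -161.84400846]
107.50909 [ 624.2805 -163.9302] lat 0.20903111481179565 143.03937542346438
107.39108 [ 622.9537  -161.76884] lat -0.40511208967377554 140.58199544320559
```

Emit:
servo_tool:
  motion: [-0.3,0,0,0,-0.4,0,1.5,0.5,-0.4,0,2.95,1,-0.4,0,4.4,1.5,-0.4,-0.1,5.9,2,-0.4,-0.15,7.4,2.5,-0.4,-0.2,8.9,3,-0.4,-0.3,10.3,3.5,-0.4,-0.4,11.8,4,-0.4,-0.5,13.3,4.5,-0.4,-0.6,14.75,5,-0.4,-0.8,16.2,5.5,-0.4,-0.9,17.7,6,-0.4,-0.9,17.7,6]

```text
time_s: 12.82
ee_pos: [0.5909, 0.004, 0.017]
eef_rot: [2.754, 1.569, 2.957]
force: [-5.5, 2.3, 5.1]
grip_width: 0.0299
```

```bash
cat >chk.py <<'E'
from h import *
import sys
k=sys.argv[1]
o=ctrl.get_obs(); print(o['time_s'],o['moment'],o['ee_pos'],o['grip_width'])
M=R.from_euler('xyz',o['eef_rot']).as_matrix(); print('tool force',M.T@o['force'],'bar deg',np.degrees(np.arctan2(M[1,1],M[0,1])))
print('implied post',o['ee_pos'][:2]*1000-169.3*M[:2,1])
c=shot('scene','scene'+k+'.png');c2=shot('top','top'+k+'.png')
for x in (c,c2):
  A,p,w,d=strip(x); s=(w-p)@d; n=np.array([-d[1],d[0]]); print(A,'origin',p+d*(s.min()-28),'lat',(np.array([623.2,-161.2])-p)@n, ((o['ee_pos'][:2]*1000-p)@d)-s.min())
E
python3 chk.py 7
```

```text
12.825 [ 0.38894658  0.87871368 -0.21055955] [0.59092636 0.00403832 0.0170045 ] 0.029909075987065294
tool force [-5.08492018  3.4051243  -4.91083997] bar deg 101.62203118966151
implied post [ 625.03261186 -161.79061535]
101.16914 origin [ 623.2862 -163.5767] lat -0.3758110841791109 142.70862752439226
101.39597 origin [ 622.83356 -161.94717] lat -0.5068270830218826 141.01759863946174
```

Emit:
servo_tool:
  motion: [0,0,1.5,0.5,0,0,2.95,1,0,0,4.4,1.5,0,-0.1,5.9,2,0,-0.15,7.4,2.5,0,-0.2,8.9,3,0,-0.3,10.3,3.5,0,-0.4,11.8,4,0,-0.5,13.3,4.5,0,-0.6,14.75,5,0,-0.6,14.75,5]

```text
time_s: 14.3
ee_pos: [0.6056, 0.0064, 0.017]
eef_rot: [2.829, 1.569, 2.944]
force: [-4.1, 2.8, 4.5]
grip_width: 0.03
```

```bash
python3 chk.py 8; python3 - <<'E'
from h import *
c=ctrl.camera('wrist'); cv2.imwrite('pics/w8.png',c['color'][:,:,::-1])
E
```

```text
14.3 [ 0.36433305  0.85691864 -0.15917223] [0.60561914 0.00639534 0.01702114] 0.029998812097627402
tool force [-4.50216506  3.29291295 -3.77210974] bar deg 96.62253006802226
implied post [ 625.14413114 -161.77497949]
96.196396 origin [ 623.4081  -163.53847] lat -0.045568069996421365 142.86108053822198
96.64603 origin [ 623.0708  -160.85898] lat -0.08887302519548371 140.15014214466188
```

View pics/w8.png

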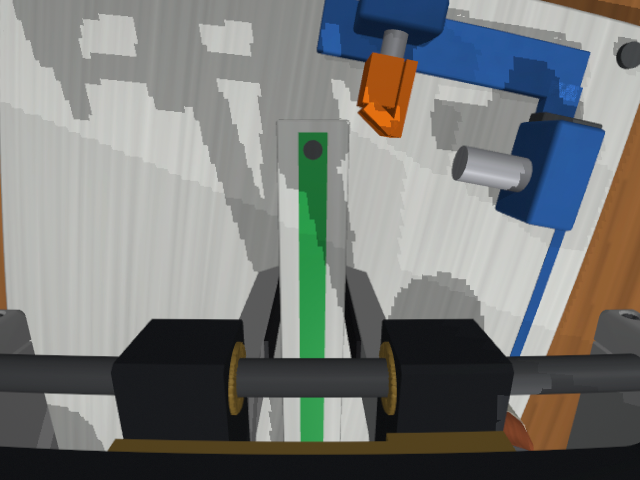

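Emit:
servo_tool:
  motion: [0,0,1.5,0.5,0,0,2.95,1,0,0,4.4,1.5,0,-0.1,5.9,2,0,-0.1,5.9,2]

```text
time_s: 15.08
ee_pos: [0.6116, 0.007, 0.017]
eef_rot: [2.824, 1.569, 2.904]
force: [-3.4, 3.3, 3.2]
grip_width: 0.0302
```

Emit:
servo_tool:
  motion: [0,0,1.5,0.5,0,0,2.95,1,0,0,4.4,1.5,0,-0.1,5.9,2,0,-0.1,5.9,2]

```text
time_s: 15.7
ee_pos: [0.617, 0.0073, 0.017]
eef_rot: [3.006, 1.568, 3.052]
force: [-7.2, 3.3, 6.9]
grip_width: 0.03
```

```bash
python3 chk.py 9; python3 - <<'E'
from h import *
c=ctrl.camera('wrist'); cv2.imwrite('pics/w9.png',c['color'][:,:,::-1])
E
```

```text
15.7 [ 0.40889136  1.57952687 -0.06523278] [0.61700103 0.00730539 0.01703014] 0.030027436014602497
tool force [-6.85756086  3.66668555 -7.10250061] bar deg 92.64424801621651
implied post [ 624.81159588 -161.81433021]
92.44951 origin [ 623.5706  -164.14566] lat 0.24437047553967325 143.57516444530413
92.26037 origin [ 622.70886 -160.94539] lat -0.48071357389976643 140.34499453442098
```

View pics/w9.png

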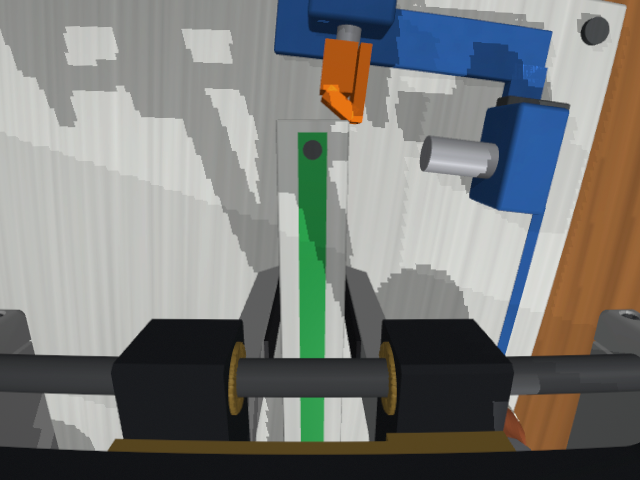

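Emit:
servo_tool:
  motion: [0,0,1.5,0.5,0,0,2.95,1,0,0,2.95,1]

```text
time_s: 16.23
ee_pos: [0.6203, 0.0074, 0.017]
eef_rot: [2.958, 1.569, 2.987]
force: [-4.8, 2.4, 4.1]
grip_width: 0.0304
```

Emit:
servo_tool:
  motion: [0,0,1.5,0.5,0,0,2.95,1,0,0,2.95,1]

```text
time_s: 16.6
ee_pos: [0.6233, 0.0075, 0.017]
eef_rot: [2.975, 1.569, 2.986]
force: [-4.7, 2.8, 3.6]
grip_width: 0.03
```

```bash
python3 chk.py 10; python3 - <<'E'
from h import *
c=ctrl.camera('wrist'); cv2.imwrite('pics/w10.png',c['color'][:,:,::-1])
E
```

```text
16.6 [ 0.39796372  0.94473212 -0.26763197] [0.62333096 0.00751055 0.01701511] 0.03000497205184027
tool force [-3.55400542  2.87980029 -4.64611384] bar deg 90.62854926605104
implied post [ 625.18818921 -161.7792538 ]
90.21565 origin [ 623.33246 -164.06631] lat 0.12168523754193282 143.5756445426657
90.310844 origin [ 622.22046 -160.93124] lat -0.9780903786562499 140.4332954614348
```

View pics/w10.png

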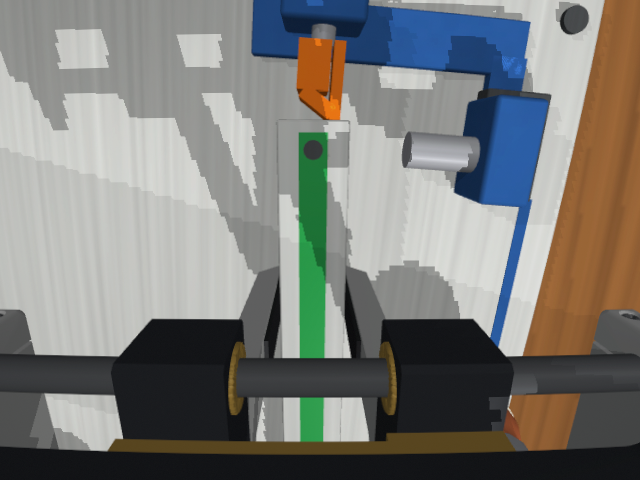

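Emit:
servo_tool:
  motion: [0,0,1.5,0.5,0,0,2.95,1,0,0,4.4,1.5,0,-0.1,5.9,2,0,-0.15,7.4,2.5,0,-0.2,8.9,3,0,-0.2,8.9,3]

```text
time_s: 17.62
ee_pos: [0.6322, 0.0074, 0.0171]
eef_rot: [3.037, 1.569, 2.995]
force: [-5.1, 2.5, 4.0]
grip_width: 0.0298
```

Emit:
servo_tool:
  motion: [0,0,1,0.35,0,0,2,0.7,0,0,3,1,0,0,3,1]

```text
time_s: 18.12
ee_pos: [0.6351, 0.0072, 0.017]
eef_rot: [3.092, 1.569, 3.033]
force: [-5.9, 2.3, 4.6]
grip_width: 0.0301
```

```bash
python3 chk.py 11; python3 - <<'E'
from h import *
c=ctrl.camera('wrist'); cv2.imwrite('pics/w11.png',c['color'][:,:,::-1])
E
```

```text
18.125 [ 0.3900402   1.11047414 -0.26374284] [0.63513814 0.00720799 0.01703065] 0.030053691892242475
tool force [-4.54933306  1.92247614 -6.01865018] bar deg 86.62873245553592
implied post [ 625.18232371 -161.79902195]
86.29959 origin [ 623.15814 -164.00084] lat 0.1390171735202845 143.6250771679973
86.901146 origin [ 623.6566  -161.00348] lat 0.4453283896432718 140.58617571847228
```

View pics/w11.png

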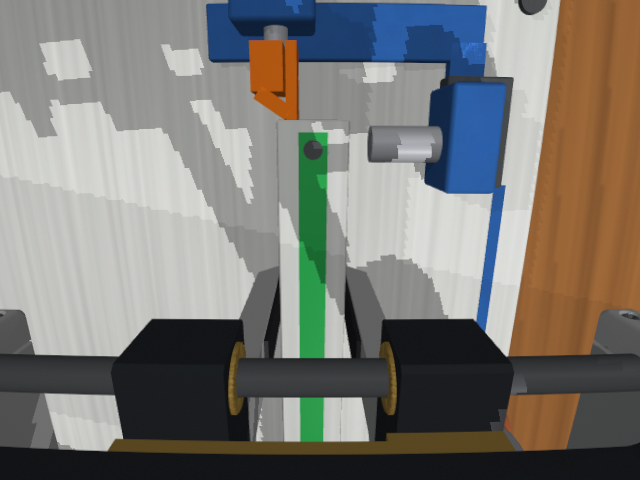

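Emit:
servo_tool:
  motion: [0,0,1,0.35,0,0,2,0.7,0,0,3,1,0,0,4,1.35,0,0,4,1.35]

```text
time_s: 18.9
ee_pos: [0.6392, 0.007, 0.017]
eef_rot: [-3.115, 1.569, 3.086]
force: [-5.3, 3.2, 4.4]
grip_width: 0.0299
```

Emit:
servo_tool:
  motion: [0,0,0.5,0.17,0,0,1,0.35,0,0,1,0.35]

```text
time_s: 19.27
ee_pos: [0.6401, 0.0069, 0.017]
eef_rot: [-3.111, 1.569, 3.084]
force: [-5.9, 2.2, 4.7]
grip_width: 0.0296
```

Emit:
servo_tool:
  motion: [0,0,0.5,0.17,0,0,0.8,0.3,0,0,0.8,0.3]

```text
time_s: 19.65
ee_pos: [0.6413, 0.0068, 0.017]
eef_rot: [3.113, 1.57, 3.02]
force: [-3.5, 1.4, 2.0]
grip_width: 0.0299
```

```bash
python3 chk.py 12; python3 - <<'E'
from h import *
c=ctrl.camera('wrist'); cv2.imwrite('pics/w12.png',c['color'][:,:,::-1])
E
```

```text
19.65 [ 0.33812856  0.73580523 -0.1756937 ] [0.64126801 0.00680399 0.01704001] 0.029922267849824394
tool force [-2.04063228  1.06298768 -3.59353889] bar deg 84.63753359034918
implied post [ 625.44589004 -161.75504998]
84.38053 origin [ 623.70013 -162.71323] lat 0.6459041794345816 142.42281577465033
84.68936 origin [ 623.638   -160.98004] lat 0.4157784329858044 140.69557037199357
```

View pics/w12.png

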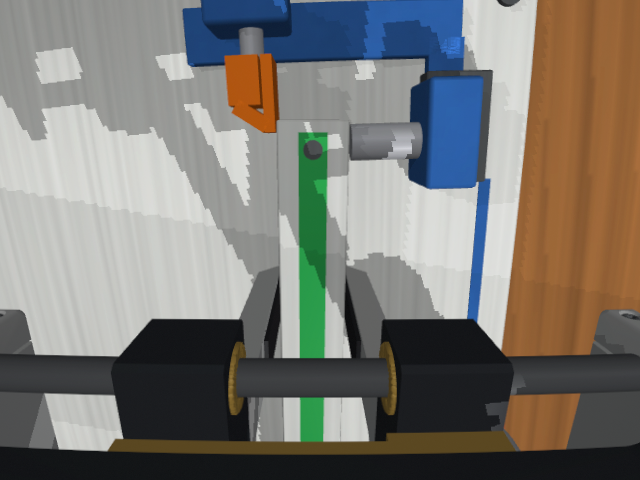

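Emit:
servo_tool:
  motion: [0,0,0.3,0.1,0,0,0.6,0.2,0,0,0.6,0.2]

```text
time_s: 20.18
ee_pos: [0.6421, 0.0067, 0.0171]
eef_rot: [3.033, 1.571, 2.936]
force: [-1.0, 2.8, -1.1]
grip_width: 0.0302
```

Emit:
servo_tool:
  motion: [0,0,0.3,0.1,0,0,0.6,0.2,0,0,0.6,0.2]

```text
time_s: 20.55
ee_pos: [0.6426, 0.0066, 0.0172]
eef_rot: [-3.064, 1.57, 3.119]
force: [-3.3, 2.3, -3.1]
grip_width: 0.0299
```

Emit:
servo_tool:
  motion: [0,0,0.3,0.1,0,0,0.6,0.2,0,0,0.6,0.2]

```text
time_s: 20.92
ee_pos: [0.6427, 0.0066, 0.0171]
eef_rot: [-2.995, 1.569, -3.099]
force: [-7.4, 2.6, -1.5]
grip_width: 0.0296
```

```bash
python3 chk.py 13; python3 - <<'E'
from h import *
c=ctrl.camera('wrist'); cv2.imwrite('pics/w13.png',cv2.resize(c['color'][20:240,180:500,::-1],None,fx=2.5,fy=2.5,interpolation=cv2.INTER_CUBIC))
E
```

```text
20.925 [0.41781369 1.26200386 0.18991567] [0.64272378 0.00662198 0.01714327] 0.029595799369679168
tool force [ 1.48374594  1.83177663 -7.59097465] bar deg 84.06485966855435
implied post [ 625.21772257 -161.77049421]
84.055336 origin [ 624.1324  -164.12346] lat 1.2301417010015792 143.7527038731428
84.717354 origin [ 624.9387  -161.09912] lat 1.7220393625344077 140.6461931672626
```

View pics/w13.png

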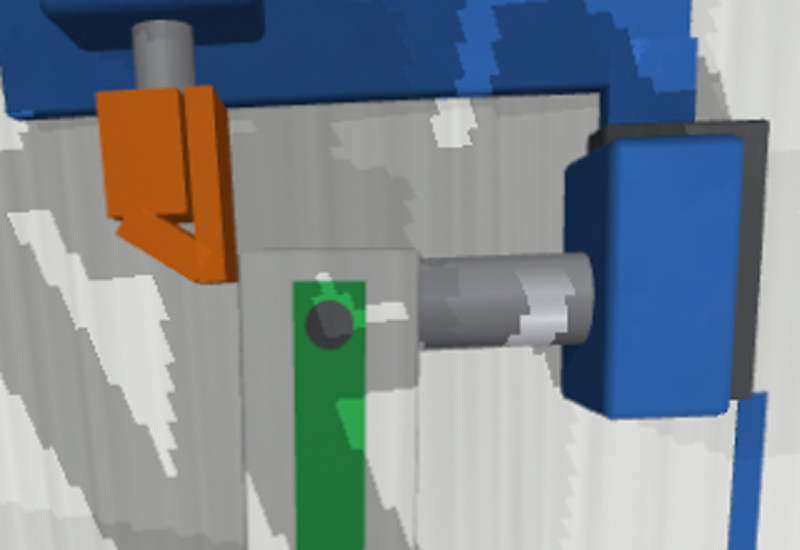

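Emit:
servo_tool:
  motion: [0,0,-0.5,-0.2,0,0,-0.5,-0.2]

```text
time_s: 21.32
ee_pos: [0.6427, 0.0066, 0.0172]
eef_rot: [-3.085, 1.57, 3.097]
force: [-2.6, 2.6, -4.1]
grip_width: 0.0296
```

Emit:
servo_tool:
  motion: [0,0,0,0,0,0,0,0,0,0,0,0,0,0,0,0,0,0,0,0]
  gripper: 0.5

```text
time_s: 21.95
ee_pos: [0.6429, 0.0066, 0.0174]
eef_rot: [-0.094, 1.571, -0.195]
force: [0.3, 0.4, 0.5]
grip_width: 0.0469
```

```bash
python3 chk.py 14
```

```text
21.95 [-0.08285709  0.04279985 -0.02925843] [0.6429327  0.00659277 0.01740116] 0.0469101265540153
tool force [-0.52289038  0.4508241   0.27750268] bar deg 84.2396266173149
implied post [ 625.94036106 -161.85232224]
84.12137 origin [ 624.34656 -162.76247] lat 1.3005652809195523 142.36822244621465
84.97448 origin [ 625.06396 -161.09383] lat 1.8474722592574162 140.60726412087678
```

Emit:
servo_tool:
  motion: [-5,0,0,0,-20,0,0,0,-50,0,0,0,-90,0,0,0,-130,0,0,0,-165,0,0,0,-180,0,0,0,-180,20,0,0,-180,60,0,0,-180,100,0,0,-180,120,0,0,-180,120,0,0]

```text
time_s: 23.55
ee_pos: [0.6546, 0.1272, 0.1962]
eef_rot: [-2.847, 1.569, -2.945]
force: [-0.7, -0.1, 0.6]
grip_width: 0.0469
```

```bash
python3 chk.py 15; python3 - <<'E'
from h import *
c=ctrl.camera('wrist'); cv2.imwrite('pics/w15.png',c['color'][:,:,::-1])
c=load('scene15.png');c2=load('top15.png')
a=cv2.resize(c['color'][225:365,195:395,::-1],None,fx=3.5,fy=3.5,interpolation=cv2.INTER_CUBIC);cv2.imwrite('pics/s15z.png',a)
b=cv2.resize(c2['color'][135:245,240:420,::-1],None,fx=4,fy=4,interpolation=cv2.INTER_CUBIC);cv2.imwrite('pics/t15z.png',b)
E
```

```text
23.55 [-0.06560167  0.01585966  0.00870286] [0.65456731 0.12722458 0.19615738] 0.046898983411777284
tool force [-0.56667167 -0.12602542 -0.7093154 ] bar deg 84.35128152408488
implied post [637.90326646 -41.25328805]
84.19008 origin [ 624.69586 -162.80174] lat 1.650301604981015 263.56037131312695
84.24432 origin [ 624.18933 -161.05515] lat 0.9698067956400728 261.8728964286769
```

View pics/s15z.png

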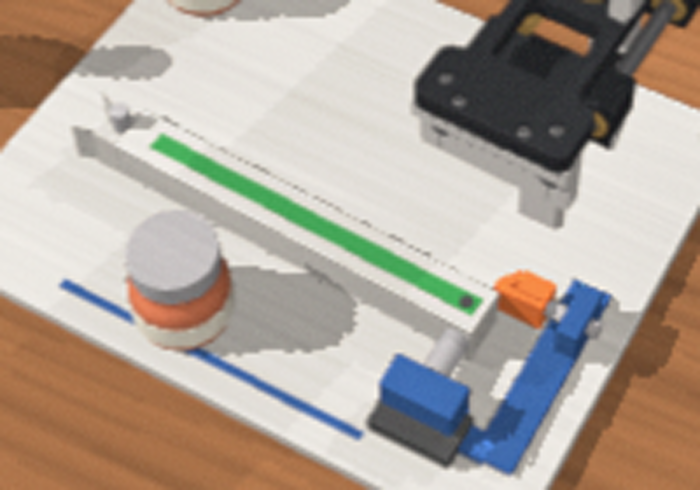

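View pics/t15z.png

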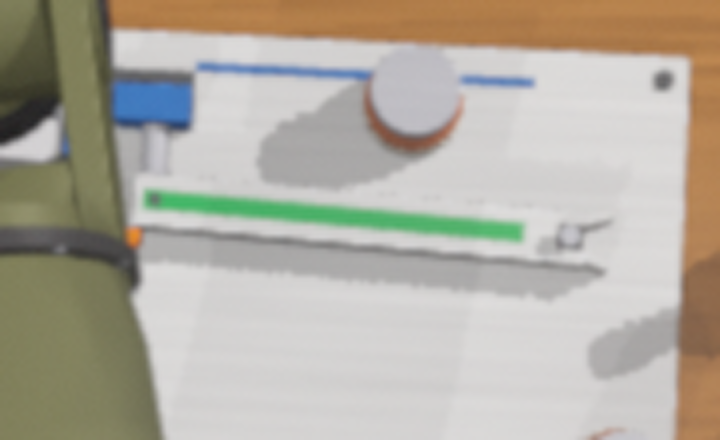

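View pics/w15.png

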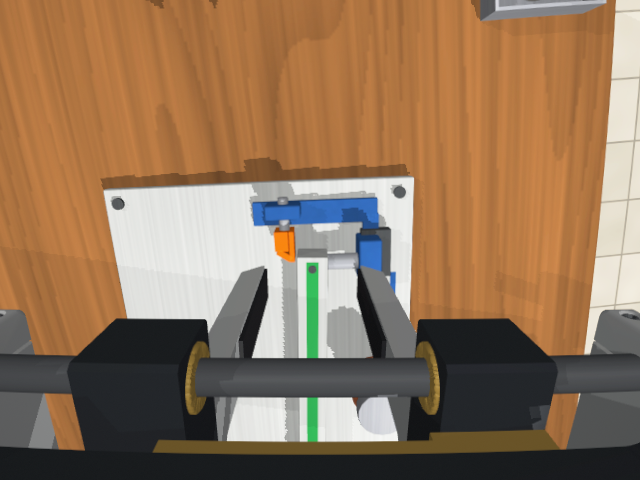

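```bash
python3 -c "
from station import ctrl
print(ctrl.hand_in()); print(ctrl.get_obs()['time_s'])"
```

```text
the job is handed in; nothing more can be done
None
the job is handed in; nothing more can be done
```

The guide bar is back home: forked onto the post, swung past the spring catch, lying against the stop bolt and released. I handed the job in at about 23.6 s; no verdict is reported.

**Seating the fork:** I gripped the bar softly at 12 N and slid it along the bed, skewed about 25° from the home line. I felt the fork seat on the post at an axial push of about 10 N at the wrist, roughly half of it bed friction. I then backed off 0.7 mm and swung the bar about the post. By eye the catch rested on the bar's end face partway through, then sprung out beside the bar.

**Finding the stop:** I felt for the bolt in steps of about 0.6 mm. Contact came with 7.6 N at the tool. From the camera images the stop is set at about d = −10 to −11 mm.

**Last checks:**
- **Catch and bolt:** the scene and wrist pictures show the orange catch out behind the bar and the bar's side against the bolt.
- **Fork:** the two cameras put the fork seat at (624.7, −162.8) mm and (624.2, −161.1) mm, against a post estimate of (623.2, −161.2) mm. That is 1 to 2 mm off by both, inside the 4 mm limit. The views disagree with each other by up to about 2 mm, which is the calibration error.
- **Release:** the gripper is open and clear above the bar, with wrist force near zero.
- **Bystanders:** nothing I did came near the jars, bottles, roll or screwdriver. I did not re-measure their positions at the end.

The post and stop forces are inferred from the wrist reading, which includes bed friction; I could not read them directly.

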